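# Set the flask cradle's stay to its middle hole

### The job

Set the wooden flask cradle to its middle width: take the stay arm by the red ball at its end, lift it clear of the brass peg, bring it over (the sliding jaw comes along) and drop the middle one of its three holes over the peg. The arm must lie flat with the peg through that hole; then let go.

Things in the scene. Friction and masses are not known exactly. Their poses are not given: they have to be found in the camera images.
- stay_knob (a point): Centre of the red ball knob (28 mm diameter, spins freely on its upright stem) at the free end of the stay arm, 175 mm from the arm's pivot, 75 mm beyond the middle hole; 32.5 mm above the arm's mid-plane. Grip it across the arm. Moving it swings the arm and drags the jaw (about 2 N). To pass over the peg, raise it 50 mm from its resting height; it ends at (0, -75, +32.5) mm in peg's axes.
- middle_hole (a point): Centre of the middle of three 23 mm holes in the stay arm, a flat aluminium strip 34 mm wide (16 mm at the knob), 5 mm thick, at half thickness. Holes are 60, 100, 140 mm from the pivot. Its y axis points along the arm to the pivot; the knob lies along -y. The arm starts level beside the peg, swung 28 to 46 degrees towards the robot's side.
- peg (a point): Axis of the fixed brass peg, 11 mm diameter, tapered tip, at the height of the level arm's mid-plane (33.5 mm above the bench; the tip is 9 mm higher). Axes are the cradle's: z up, y towards the jaws. The arm's pivot runs on the y line through the peg, 34 to 175 mm on its +y side, so with a hole on the peg the arm lies along y.
- stay (a joint): Tip-up hinge of the stay arm, rad: 0 = level (its lowest), grows to 0.9 as the knob is raised; it falls back by its own weight. The hinge sits on a swivel that lets the arm turn to 69 degrees either side, on a sliding wooden jaw of the flask cradle (plywood base 130 x 300 mm fixed to the bench, jaws 63 and 65 mm high; the fixed jaw is 235 mm from the peg).

How it is judged:
By the outcome, as a careful person would: the job done as asked, in the order asked, and still so for the second after the job is handed in, with the robot touching nothing.
It also fails if it takes over 34 s, if anything falls off the work surface, if the arm or the gripper's body presses on something with over 40 N, if the wrist force passes 120 N, or if a joint passes its speed limit or range.

### The arm

A 6-joint arm with a two-finger parallel gripper is mounted at the origin on a cart in front of the work surface, level with it; the furniture and walls round the work are solid. World frame = base frame: x ahead of the robot, y to its left, z up, the work surface at z = 0. Lengths are in m, angles in rad, forces in N, time in s.
With the tool pointing down it reaches from about 0.375 to 0.75 m from the base axis. Payload 9 kg.
Tool frame: the origin (TCP) lies on the centre line of the jaws, within the pads' length; the fingertips stand 17 mm ahead of it and the grasp point (between the pads) lies 2 mm behind it (bot.nose_length is the distance from the TCP to the fingertips, in m); z points along the fingers, y is the direction in which the jaws open and shut (so a half turn about z gives the same grasp; the last joint's range is limited). The gripper opens to 85 mm and grips with 20 to 120 N. Pads are 22 mm wide; open, the fingers measure 114 mm over their backs; the gripper's body (76 mm by 85 mm) begins 54 mm behind the grasp point. The pads swing forward as they close: fully open they stand 13 mm farther back than shut.
Start: joints at [0.908, 0.104, 0.097, 1.564, 0, 1.353], TCP at [0.258, 0.542, 0.222] pointing down, gripper open.
Joint ranges: [-2.99, 2.99], [-0.84, 1.86], [-1.1, 1.16], [-1.84, 2.11], [-1.51, 1.56], [-3.14, 3.14]. Speed limits (rad/s): [2.22, 2.22, 2.57, 3.14, 3.14, 3.14].

### API

Orientations are given as a 3x3 rotation matrix whose columns are the frame's x, y, z axes.
In Python, from bench import bot, vision, ticket gives the robot as it stands. The module is installed in compiled form; this text tells all that it offers.
- The arm moves only by the shell command python3 -m crank 'ROWS'. ROWS is JSON, a list of rows, each a list of 7 numbers: the opening, from 0 (shut) to 1 (fully open), then the shift along the tool's x, y, z in mm, then the turn, a rotation vector about the tool's x, y, z in rad. In form: [[claw, dx, dy, dz, rx, ry, rz], ...]. A call has exactly 5 rows; each row is the pose to reach, as a shift and turn from the pose commanded when the call began, along the tool's axes at that moment; what a row does not reach only later rows make up. A row lasts 1/8 s, in which the tool goes at most 62.5 mm and 10.7 degrees, less where a joint would pass 70% of its speed; a pose out of reach is approached as far as the arm can. A call with a gripper value outside its range is refused whole. The fingers move at their own pace and stop on an object; the grip force is fixed at half the most. Time passes only in rows, so rows that repeat a pose let the fingers close, or fill a call up. It gives the time, the measured TCP pose, the force and the opening at its end, in the units of the state.
- bot.sense(): the state, without advancing time (a new reading comes with each control period).
- vision.snapshot(name): name is "scene" or "top" or "wrist"; returns a dict with "color" (400x640x3 uint8, red, green, blue), "range_z" (400x640 float32, m along the optical axis (not along the pixel's ray), 0 where there is no reading), "mtx" (3x3 intrinsics, pixels), "cam_to_world" (4x4, takes a point from camera to world coordinates). Camera axes: x right, y down, z forward; pixel columns grow to the right and rows downward; lengths in m; the calibration is good to about 2 mm. A picture is of the moment at which its call begins.
- ticket.finish_job(): hands the job in, once; it reports no verdict.
The state is a dict: "t": time; "joint_pos": joint angles; "joint_velocities": joint speeds; "tau": joint torques, N m; "tool_pos": TCP position; "tcp_rot": TCP orientation; "contact_force": force on the tool from outside, world axes, zero at the start; "moment": the same for the moment, N m; "width": finger opening in m.
Only numpy, scipy, OpenCV 4.12 (cv2) and the standard library are available. Lean on these libraries where they do the work, as an engineer would, in place of code of your own. Each camera call takes 0.05 s, during which the arm holds its last target. There are 200 camera calls.

## Working session

There is one attempt and no reset: what is moved stays moved. The work goes in short steps, Python scripts to look and compute and a shell command to move; the robot and the scene stay as the last step left them, time stands still between calls to the robot, and variables do not carry over. Pictures are saved under pics/ and viewed, about 8 in all and at most 12, crops included, and the job is handed in when it is done.

```bash
mkdir -p pics; cat > h.py <<'E'
import numpy as np, cv2
from bench import bot, vision, ticket
def shot(name, fn):
    s=vision.snapshot(name); cv2.imwrite('pics/'+fn+'.png', s['color'][:,:,::-1]); np.savez('pics/'+fn+'.npz',**s); return s
def w(s,u,v,z=None):
    """world point at pixel; by depth, or on plane z"""
    K=s['mtx'];T=s['cam_to_world']
    d=np.array([(u-K[0,2])/K[0,0],(v-K[1,2])/K[1,1],1.])
    if z is None: 
        return T[:3,:3]@(d*s['range_z'][int(v),int(u)])+T[:3,3]
    r=T[:3,:3]@d; return T[:3,3]+r*(z-T[2,3])/r[2]
def red(s):
    h=cv2.cvtColor(s['color'],cv2.COLOR_RGB2HSV)
    m=(((h[...,0]<6)|(h[...,0]>174))&(h[...,1]>170)&(h[...,2]>60)).astype(np.uint8)
    n,l,st,c=cv2.connectedComponentsWithStats(m)
    return [(st[i].tolist(),c[i].round(1).tolist()) for i in range(1,n) if st[i,4]>30]
E
python3 - <<'E'
from h import *
for n in ['top','scene']:
    s=shot(n,n+'1'); print(n,s['mtx'][0,0],s['cam_to_world'][:3].round(3).tolist()); print(red(s))
b=bot.sense(); print(b['t'],b['tool_pos'],b['tcp_rot'],b['width'])
E
```

```text
top 394.4970100769077 [[-0.095, -0.976, 0.198, 0.432], [-0.995, 0.093, -0.021, 0.003], [0.002, -0.199, -0.98, 0.926]]
[([334, 261, 11, 11, 104], [339.0, 266.1]), ([0, 321, 4, 11, 37], [1.3, 325.9])]
scene 462.38669593137763 [[0.898, -0.16, 0.41, 0.269], [-0.44, -0.362, 0.822, -0.694], [0.017, -0.918, -0.396, 0.424]]
[([558, 34, 26, 28, 401], [572.3, 46.3]), ([242, 238, 14, 14, 156], [248.5, 244.3])]
0.1 [0.25795483 0.54139078 0.22129154] [[-9.02705336e-01  4.30258663e-01 -7.47105014e-04]
 [ 4.30259224e-01  9.02704903e-01 -9.26577312e-04]
 [ 2.75747444e-04 -1.15787511e-03 -9.99999292e-01]] 0.08542245662905779
```

View pics/top1.png

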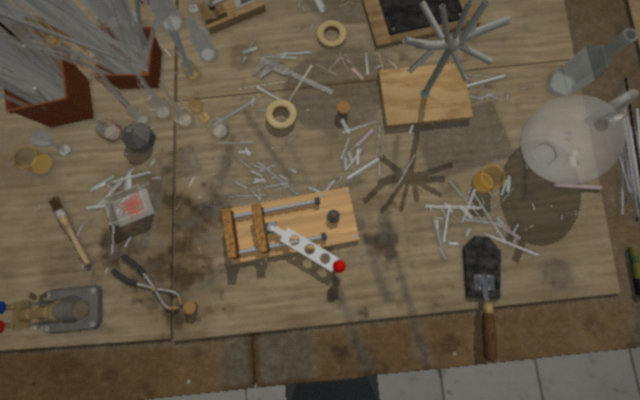

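View pics/scene1.png

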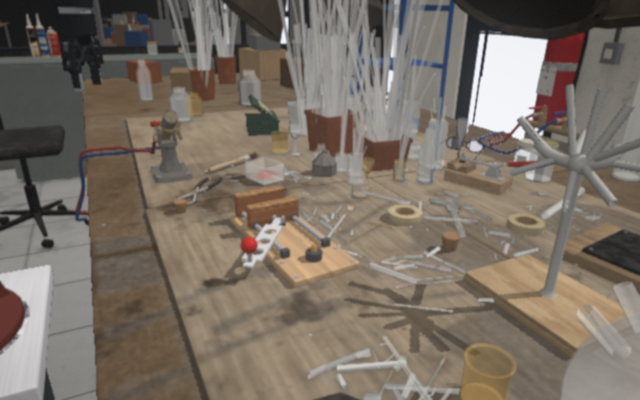

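```bash
python3 - <<'E'
import cv2,numpy as np
a=cv2.imread('pics/top1.png')[175:285,210:370]; b=cv2.imread('pics/scene1.png')[175:290,220:370]
a=cv2.resize(a,None,fx=5,fy=5,interpolation=cv2.INTER_CUBIC); cv2.imwrite('pics/c1.png',a)
from h import *
s=np.load('pics/top1.npz')
k=w(s,339,266,.066); print('knob',k, w(s,339,266))
for p in [(333,216),(270,228),(222,210),(350,188),(358,242),(228,262)]: print(p,w(s,*p),w(s,*p,z=.0425))
E
```

```text
knob [ 0.45267599 -0.0391469   0.066     ] [ 0.45230925 -0.03840076  0.08104692]
(333, 216) [ 0.5658443  -0.03857116  0.04009666] [ 0.56548026 -0.03845703  0.0425    ]
(270, 228) [0.5528533  0.10619848 0.0349833 ] [0.5518309  0.10533141 0.0425    ]
(222, 210) [0.598763   0.20553104 0.0650692 ] [0.60314433 0.21083097 0.0425    ]
(350, 188) [ 0.63606748 -0.08824208 -0.00127948] [ 0.62641488 -0.08390961  0.0425    ]
(358, 242) [ 0.50527969 -0.09269058 -0.00190766] [ 0.50175775 -0.08808591  0.0425    ]
(228, 262) [ 0.48801039  0.21295965 -0.00162604] [0.48533164 0.20298938 0.0425    ]
```

View pics/c1.png

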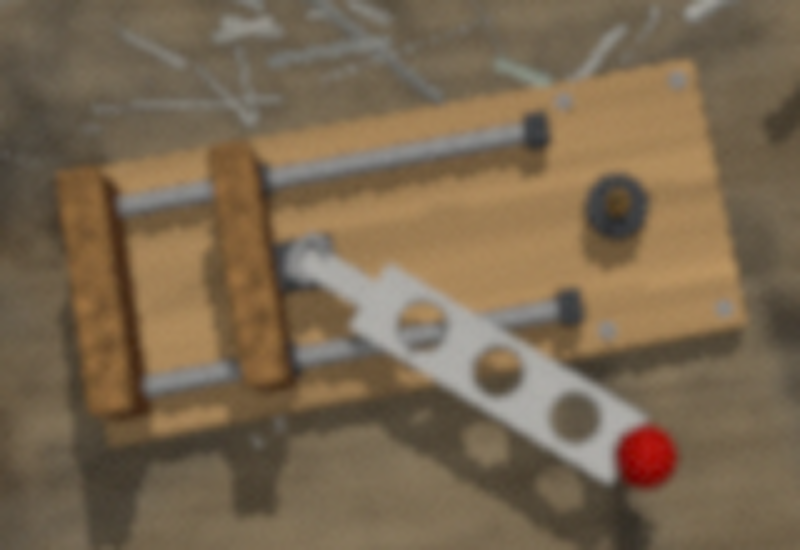

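```bash
python3 - <<'E'
from h import *
s=np.load('pics/top1.npz')
c=lambda x,y,z:w(s,(x+.5)/5-.5+210,(y+.5)/5-.5+175,z)
peg=c(618,203,.0425); H=[c(422,325,.036),c(498,370,.036),c(575,417,.036)]; k=c(647,456,.066)
print('peg',peg,'H',np.round(H,4).tolist(),'knob',k)
an=lambda a,b:np.degrees(np.arctan2(*(a-b)[[1,0]]))
print('rods',an(c(120,205,.03),c(535,130,.03)),an(c(145,384,.03),c(570,308,.03)),'edge',an(c(743,328,.012),c(698,62,.012)))
print('arm',an(H[0],H[2]),an(H[0],k), np.linalg.norm(H[0]-H[2]))
a=(H[0]-k)[:2];a/=np.linalg.norm(a); piv=k[:2]+.175*a; print('piv',piv,'dir to peg',np.degrees(np.arctan2(*(piv-peg[:2])[::-1])),np.linalg.norm(piv-peg[:2]))
b=bot.sense();print(b['joint_pos'])
E
```

```text
peg [ 0.56725857 -0.03909367  0.0425    ] H [[0.5214, 0.0541, 0.036], [0.498, 0.0219, 0.036], [0.474, -0.0105, 0.036]] knob [ 0.45309725 -0.03919118  0.066     ]
rods 94.97866288915502 94.67342992296803 edge -176.91110865136778
arm 53.737773654247114 53.80869661380851 0.08012779831711267
piv [0.55643181 0.10204256] dir to peg 94.3866483617536 0.14155088963403872
[9.08316366e-01 1.04665575e-01 9.65591761e-02 1.56388003e+00
 1.91556466e-05 1.35309613e+00]
```

```bash
python3 - <<'E'
from h import *
s=np.load('pics/top1.npz');K=s['mtx'];T=s['cam_to_world']
v,u=np.mgrid[:400,:640];z=s['range_z']
P=np.stack([(u-K[0,2])/K[0,0]*z,(v-K[1,2])/K[1,1]*z,z],-1)@T[:3,:3].T+T[:3,3]
P=P[z>0]
for t in np.linspace(0,1,9):
    q=np.array([.258,.541])*(1-t)+np.array([.453,-.039])*t
    m=np.linalg.norm(P[:,:2]-q,axis=1)<.11
    print(q.round(3),P[m,2].max().round(3) if m.any() else None)
b=bot.sense();R=b['tcp_rot'];print(R.T@(np.array([.453,-.039,.2213])-b['tool_pos']))
E
```

```text
[0.258 0.541] 0.005
[0.282 0.468] 0.018
[0.307 0.396] 0.192
[0.331 0.324] 0.029
[0.356 0.251] 0.029
[0.38  0.179] 0.028
[0.404 0.106] 0.066
[0.429 0.034] 0.084
[ 0.453 -0.039] 0.084
[-4.25786798e-01 -4.40001736e-01  3.83601579e-04]
```

```bash
python3 -m crank '[[1,-39,-40,-20,0,0,0.17],[1,-78,-80,-40,0,0,0.34],[1,-117,-120,-50,0,0,0.51],[1,-156,-161,-50,0,0,0.68],[1,-195,-201,-50,0,0,0.85]]'
cat >> h.py <<'E'
from scipy.spatial.transform import Rotation as Ro
def plan(tgt,ydeg):
    """shift (mm) and turn in tool axes from now to a down pose at tgt with tool y at ydeg"""
    b=bot.sense();R=b['tcp_rot'];a=np.radians(ydeg)
    y=np.array([np.cos(a),np.sin(a),0]);zz=np.array([0,0,-1.]);G=np.stack([np.cross(y,zz),y,zz],1)
    print('t',b['t'],'tcp',b['tool_pos'].round(4),'F',np.round(b['contact_force'],1),'w',round(b['width'],4))
    print('shift',(R.T@(np.array(tgt)-b['tool_pos'])*1000).round(1),'turn',Ro.from_matrix(R.T@G).as_rotvec().round(3))
E
python3 -c "
from h import *
plan([.453,-.039,.16],-36.2)"
```

```text
t: 0.72
tool_pos: [0.3479, 0.2747, 0.2719]
tcp_rot: [[-0.268, 0.964, 0.0], [0.964, 0.268, 0.0], [-0.0, 0.0, -1.0]]
contact_force: [0.7, -1.2, -1.0]
width: 0.0856
t 0.725 tcp [0.3479 0.2747 0.2719] F [ 0.7 -1.2 -1. ] w 0.0856
shift [-330.3   17.3  111.9] turn [ 0.    -0.     0.903]
```

```bash
python3 -m crank '[[1,-58,3,0,0,0,0.18],[1,-116,6,5,0,0,0.36],[1,-174,9,15,0,0,0.54],[1,-232,12,35,0,0,0.72],[1,-285,15,60,0,0,0.9]]'
python3 - <<'E'
from h import *
plan([.453,-.039,.12],-36.2)
s=shot('wrist','wr1'); print(red(s)); 
for st,c in red(s): print(w(s,*c,z=.066))
E
```

```text
t: 1.35
tool_pos: [0.4403, 0.004, 0.2116]
tcp_rot: [[0.59, 0.808, 0.001], [0.808, -0.59, -0.0], [0.001, 0.001, -1.0]]
contact_force: [-0.0, 0.4, 0.2]
width: 0.0854
t 1.35 tcp [0.4403 0.004  0.2116] F [-0.   0.4  0.2] w 0.0854
shift [-27.3  35.6  91.6] turn [ 0.001 -0.001  0.001]
[([348, 194, 29, 28, 628], [362.2, 207.7])]
[ 0.45314623 -0.03886582  0.066     ]
```

View pics/wr1.png

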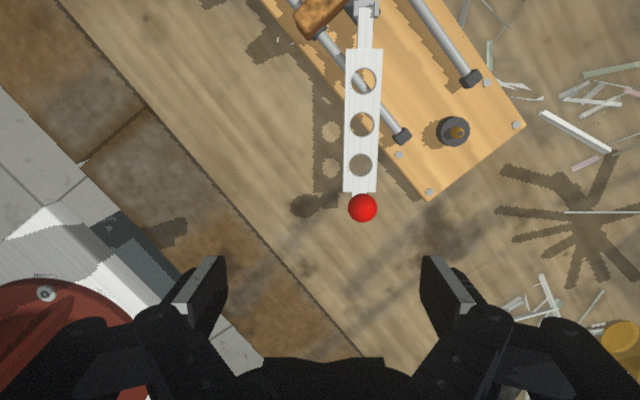

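```bash
python3 -m crank '[[1,-27,35.5,20,0,0,0],[1,-27,35.5,65,0,0,0],[1,-27,35.5,105,0,0,0],[1,-27,35.5,135,0,0,0],[1,-27,35.5,149,0,0,0]]'
python3 - <<'E'
from h import *
s=np.load('pics/wr1.npz'); print('peg',w(s,457,132,.0425),'holes',[w(s,*p,.036).round(4).tolist() for p in [(364,80.5),(361.5,124.5),(360.5,165)]])
plan([.453,-.039,.062],-36.2)
E
```

```text
t: 2.02
tool_pos: [0.4517, -0.036, 0.0611]
tcp_rot: [[0.584, 0.812, -0.003], [0.812, -0.584, 0.001], [-0.001, -0.003, -1.0]]
contact_force: [0.3, 0.9, -0.2]
width: 0.0856
peg [ 0.56729945 -0.03724316  0.0425    ] holes [[0.5222, 0.0538, 0.036], [0.4976, 0.0218, 0.036], [0.4743, -0.0107, 0.036]]
t 2.025 tcp [ 0.4517 -0.036   0.0611] F [ 0.3  0.9 -0.2] w 0.0856
shift [-1.7  2.8 -0.9] turn [-0.003  0.001  0.008]
```

```bash
python3 -m crank '[[1,-1.7,2.8,-1,0,0,0],[0,-1.7,2.8,-1,0,0,0],[0,-1.7,2.8,-1,0,0,0],[0,-1.7,2.8,-1,0,0,0],[0,-1.7,2.8,-1,0,0,0]]'
python3 -m crank '[[0,0,0,0,0,0,0],[0,0,0,0,0,0,0],[0,0,0,0,0,0,0],[0,0,0,0,0,0,0],[0,0,0,0,0,0,0]]'
```

```text
t: 2.65
tool_pos: [0.4543, -0.0396, 0.0644]
tcp_rot: [[0.584, 0.812, 0.001], [0.812, -0.584, -0.0], [0.0, 0.001, -1.0]]
contact_force: [-0.8, -0.3, 3.0]
width: 0.0122
t: 3.28
tool_pos: [0.4542, -0.0395, 0.064]
tcp_rot: [[0.584, 0.812, 0.0], [0.812, -0.584, 0.0], [0.0, 0.0, -1.0]]
contact_force: [-0.4, -0.3, 4.7]
width: 0.0001
```

```bash
python3 - <<'E'
from h import *
s=shot('wrist','wr2'); print(red(s)); t=shot('top','top2'); print(red(t)); q=shot('scene','sc2'); print(red(q))
for st,c in red(t): print(w(t,*c,z=.066))
a=cv2.imread('pics/sc2.png')[190:300,190:350]; a=cv2.resize(a,(640,440),interpolation=cv2.INTER_CUBIC)
cv2.imwrite('pics/c2.png',np.vstack([a,np.zeros((0,640,3),np.uint8)]))
b=cv2.imread('pics/wr2.png'); cv2.imwrite('pics/c3.png',np.hstack([cv2.resize(a,(400,275)),cv2.resize(b,(400,250),interpolation=cv2.INTER_AREA).copy() if 0 else cv2.copyMakeBorder(cv2.resize(b,(400,250)),0,25,0,0,cv2.BORDER_CONSTANT)]))
E
```

```text
[([297, 223, 54, 31, 959], [323.9, 237.3])]
[([0, 321, 4, 11, 37], [1.3, 325.9])]
[([562, 34, 22, 28, 295], [574.0, 45.7]), ([242, 241, 14, 12, 103], [248.8, 247.5])]
[0.39749125 0.67390944 0.066     ]
```

View pics/c3.png

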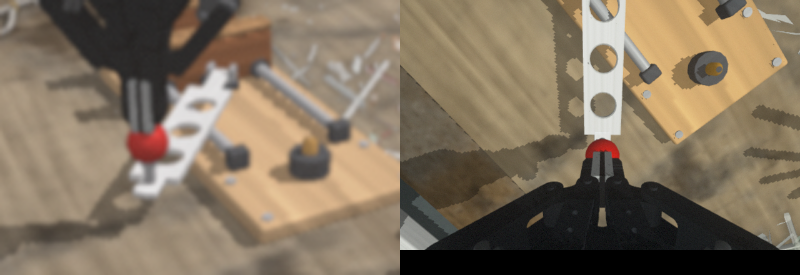

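```bash
python3 - <<'E'
from h import *
b=bot.sense();R=b['tcp_rot'];p=b['tool_pos'];print(bot.nose_length,p)
def proj(s,X):
    T=np.linalg.inv(s['cam_to_world']);c=T[:3,:3]@X+T[:3,3];c=s['mtx']@c;return (c[:2]/c[2]).round(1)
k=np.array([.453,-.039,.066])
for n in ['wr2','sc2']:
    s=np.load(f'pics/{n}.npz'); print(n,'knob',proj(s,k),'tcp',proj(s,p),'tip',proj(s,p+R[:,2]*.017),'cam',s['cam_to_world'][:3,3].round(3))
s=np.load('pics/wr2.npz')
for v in range(224,300,8): print(v,w(s,324,v).round(4),w(s,316,v).round(4), s['color'][v,324])
E
python3 -c "
import cv2
a=cv2.imread('pics/wr2.png')[190:310,240:400]
b=cv2.imread('pics/sc2.png')[210:270,215:295]
cv2.imwrite('pics/c4.png',cv2.hconcat([cv2.resize(a,(400,300)),cv2.resize(b,(400,300),interpolation=cv2.INTER_CUBIC)]))"
```

```text
0.017 [ 0.45414112 -0.03950107  0.06400882]
wr2 knob [323.8 251.4] tcp [326.2 249.2] tip [325.9 235.7] cam [0.496 0.021 0.216]
sc2 knob [247.5 245.7] tcp [248.3 246.8] tip [248.8 255.9] cam [ 0.269 -0.694  0.424]
224 [ 0.4612 -0.0278  0.064 ] [ 0.4576 -0.0259  0.0626] [122  39  34]
232 [ 0.4601 -0.0292  0.0699] [ 0.457  -0.0271  0.0696] [165  40  31]
240 [ 0.4584 -0.0316  0.0725] [ 0.4552 -0.0296  0.072 ] [190  37  31]
248 [ 0.4594 -0.0302  0.0849] [ 0.4561 -0.0287  0.0833] [39 36 33]
256 [ 0.4591 -0.0305  0.0916] [ 0.4564 -0.0286  0.0915] [33 31 30]
264 [ 0.4589 -0.0308  0.0977] [ 0.4564 -0.0288  0.0981] [40 38 36]
272 [ 0.459  -0.0306  0.1045] [ 0.4566 -0.0288  0.1045] [37 33 32]
280 [ 0.459  -0.0306  0.1102] [ 0.4567 -0.0289  0.1103] [26 25 22]
288 [ 0.4575 -0.0327  0.1114] [ 0.4576 -0.0279  0.1176] [37 41 39]
296 [ 0.4549 -0.0363  0.1096] [ 0.4576 -0.0281  0.1221] [36 34 33]
```

View pics/c4.png

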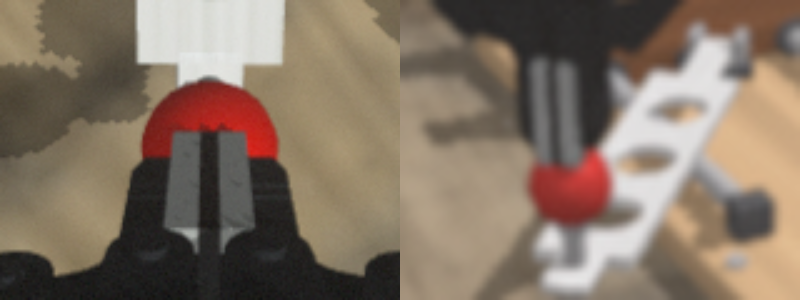

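```bash
python3 - <<'E'
from h import *
s=np.load('pics/wr1.npz')
for p in [(205,262),(215,262),(220,270),(190,300),(430,262),(437,262),(445,275),(460,310)]: print(p,w(s,*p).round(4),s['range_z'][p[1],p[0]])
print('shut'); s=np.load('pics/wr2.npz')
for p in [(315,244),(332,244),(315,260),(332,260),(315,275)]: print(p,w(s,*p).round(4))
E
```

```text
(205, 262) [0.4068 0.0412 0.2445] 0.13220324
(215, 262) [0.4097 0.0387 0.2439] 0.13288948
(220, 270) [0.4072 0.0341 0.2411] 0.1371294
(190, 300) [0.4104 0.039  0.2709] 0.10686291
(430, 262) [ 0.4796 -0.0129  0.2431] 0.13392244
(437, 262) [ 0.4819 -0.0139  0.2442] 0.13267572
(445, 275) [ 0.4816 -0.0125  0.256 ] 0.12111168
(460, 310) [ 0.4792 -0.0152  0.2717] 0.10710749
shut
(315, 244) [ 0.4558 -0.0283  0.0796]
(332, 244) [ 0.4619 -0.0329  0.0792]
(315, 260) [ 0.4561 -0.0285  0.0949]
(332, 260) [ 0.4614 -0.033   0.0937]
(315, 275) [ 0.4563 -0.0287  0.1067]
```

```bash
python3 -m crank '[[1,0,0,-15,0,0,0],[1,0,0,-20,0,0,0],[1,0,0,-20,0,0,0],[1,0,0,-20,0,0,0],[1,0,0,-20,0,0,0]]'
python3 -m crank '[[1,0,0,10,0,0,0],[1,0,0,30,0,0,0],[1,0,0,42,0,0,0],[1,0,0,50,0,0,0],[1,0,0,50,0,0,0]]'
python3 - <<'E'
from h import *
plan([.453,-.039,.031],-36.2)
s=shot('wrist','wr3'); print(red(s))
for p in [(205,262),(215,262),(430,262),(437,262)]: print(p,w(s,*p).round(4))
E
```

```text
t: 4.05
tool_pos: [0.4539, -0.0394, 0.0836]
tcp_rot: [[0.584, 0.812, -0.001], [0.812, -0.584, 0.0], [-0.0, -0.001, -1.0]]
contact_force: [-0.3, -1.2, 0.1]
width: 0.0855
t: 4.68
tool_pos: [0.4538, -0.0393, 0.0335]
tcp_rot: [[0.584, 0.812, -0.001], [0.812, -0.584, 0.0], [-0.0, -0.001, -1.0]]
contact_force: [0.2, -0.9, 0.4]
width: 0.0854
t 4.675 tcp [ 0.4538 -0.0393  0.0335] F [ 0.2 -0.9  0.4] w 0.0854
shift [-0.2 -0.8  2.5] turn [-0.001  0.     0.008]
[([298, 251, 67, 68, 3582], [331.3, 284.7])]
(205, 262) [ 0.4197 -0.0025  0.0658]
(215, 262) [ 0.4235 -0.0047  0.0668]
(430, 262) [ 0.4933 -0.0549  0.0667]
(437, 262) [ 0.4955 -0.0562  0.0671]
```

```bash
python3 -m crank '[[1,0,-1,4,0,0,0],[0,0,-1,4,0,0,0],[0,0,-1,4,0,0,0],[0,0,-1,4,0,0,0],[0,0,-1,4,0,0,0]]'
python3 -m crank '[[0,0,0,0,0,0,0],[0,0,0,0,0,0,0],[0,0,0,0,0,0,0],[0,0,0,0,0,0,0],[0,0,0,0,0,0,0]]'
```

```text
t: 5.35
tool_pos: [0.4534, -0.039, 0.0301]
tcp_rot: [[0.584, 0.811, 0.0], [0.811, -0.584, -0.0], [0.0, 0.0, -1.0]]
contact_force: [0.0, -0.4, -0.1]
width: 0.0251
t: 5.98
tool_pos: [0.4533, -0.0389, 0.03]
tcp_rot: [[0.584, 0.812, 0.0], [0.812, -0.584, -0.0], [0.0, 0.0, -1.0]]
contact_force: [-0.6, -1.1, 1.2]
width: 0.0255
```

```bash
python3 -m crank '[[0,2,0,-10,0,0,0],[0,6,0,-24,0,0,0],[0,11,0,-38,0,0,0],[0,17,0,-51,0,0,0],[0,17,0,-51,0,0,0]]'
python3 - <<'E'
from h import *
b=bot.sense();R=b['tcp_rot'];p=b['tool_pos'];print(p,b['width'],b['contact_force'])
piv=np.array([.5564,.102]);A0=np.degrees(np.arctan2(R[1,0],R[0,0]));print('xdir',A0,np.linalg.norm(p[:2]-piv),np.degrees(np.arctan2(*(piv-p[:2])[::-1])))
for i,a in enumerate(np.linspace(53.8,94.6,11)[1:]):
    r=np.radians(a); q=piv-.158*np.array([np.cos(r),np.sin(r)]); d=R.T@np.append(q-p[:2],0); print((d*1000).round(1),np.radians(-(a-A0)).round(3))
s=shot('wrist','wr4');print(red(s))
E
```

```text
t: 6.6
tool_pos: [0.4643, -0.0251, 0.0825]
tcp_rot: [[0.584, 0.812, 0.002], [0.812, -0.584, -0.001], [0.0, 0.002, -1.0]]
contact_force: [-1.2, -0.8, -0.6]
width: 0.0253
[ 0.46428805 -0.02512263  0.08246242] 0.025313966578665806 [-1.17392844 -0.78733547 -0.61156507]
xdir 54.283128936040534 0.15698654314109478 54.07324162700912
[-0.7 10.5  0. ] -0.063
[ 0.4 21.7  0. ] -0.134
[ 2.3 32.8  0.1] -0.205
[ 5.  43.7  0.1] -0.276
[ 8.4 54.4  0.1] -0.348
[12.6 64.8  0.1] -0.419
[17.6 74.9  0.2] -0.49
[23.2 84.7  0.2] -0.561
[29.5 94.   0.2] -0.632
[ 36.5 102.8   0.2] -0.704
[([291, 253, 65, 69, 3667], [323.4, 287.1])]
```

View pics/wr4.png

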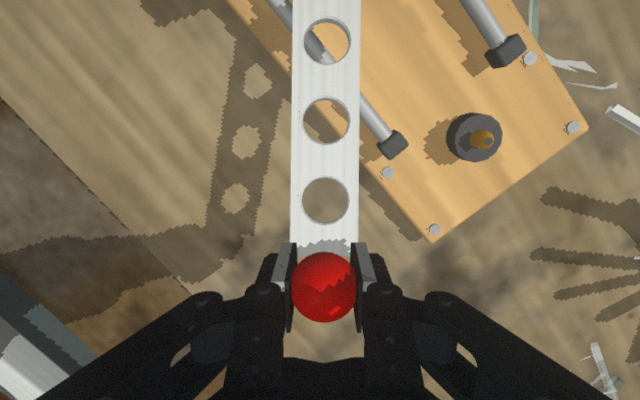

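```bash
python3 -m crank '[[0,-0.5,10.5,0,0,0,-0.065],[0,0.5,21.7,0,0,0,-0.135],[0,2.5,32.8,0,0,0,-0.205],[0,5,43.7,0,0,0,-0.276],[0,8.5,54.4,0,0,0,-0.348]]'
python3 - <<'E'
from h import *
plan([.569,-.0555,.082],4.6); plan([.5717,-.0958,.082],4.6)
E
```

```text
t: 7.28
tool_pos: [0.5123, -0.0503, 0.0803]
tcp_rot: [[0.271, 0.963, -0.001], [0.963, -0.271, -0.0], [-0.0, -0.001, -1.0]]
contact_force: [-0.4, -1.9, -0.8]
width: 0.0251
t 7.275 tcp [ 0.5123 -0.0503  0.0803] F [-0.4 -1.9 -0.8] w 0.0251
shift [10.4 56.  -1.7] turn [-0.001  0.    -0.354]
t 7.275 tcp [ 0.5123 -0.0503  0.0803] F [-0.4 -1.9 -0.8] w 0.0251
shift [-27.7  69.5  -1.7] turn [-0.001  0.    -0.354]
```

```bash
python3 -m crank '[[0,0,12,-2,0,0,-0.07],[0,1,23.5,-2,0,0,-0.14],[0,3.5,34.7,-2,0,0,-0.21],[0,6.5,45.5,-2,0,0,-0.282],[0,10.4,56,-2,0,0,-0.354]]'
python3 - <<'E'
from h import *
plan([.5717,-.0958,.082],4.6)
E
```

```text
t: 7.9
tool_pos: [0.5692, -0.0556, 0.0824]
tcp_rot: [[-0.08, 0.997, -0.001], [0.997, 0.08, -0.0], [-0.0, -0.001, -1.0]]
contact_force: [-0.5, -1.0, -1.8]
width: 0.0252
t 7.9 tcp [ 0.5692 -0.0556  0.0824] F [-0.5 -1.  -1.8] w 0.0252
shift [-40.3  -0.7   0.4] turn [-0.001  0.    -0.   ]
```

```bash
python3 -m crank '[[0,-10,0,0,0,0,0],[0,-20,0,0,0,0,0],[0,-30,-0.5,0,0,0,0],[0,-40,-0.7,0,0,0,0],[0,-40,-0.7,0,0,0,0]]'
python3 - <<'E'
from h import *
plan([.573,-.1128,.030],4.6)
s=shot('wrist','wr5');print(red(s))
t=shot('top','top5')
E
```

```text
t: 8.52
tool_pos: [0.5716, -0.0966, 0.0833]
tcp_rot: [[-0.076, 0.997, 0.001], [0.997, 0.076, -0.001], [-0.001, 0.0, -1.0]]
contact_force: [0.5, -0.7, -1.8]
width: 0.0254
t 8.525 tcp [ 0.5716 -0.0966  0.0833] F [ 0.5 -0.7 -1.8] w 0.0254
shift [-16.2   0.1  53.3] turn [ 0.     0.001 -0.004]
[([291, 253, 65, 70, 3683], [323.2, 287.1])]
```

View pics/wr5.png

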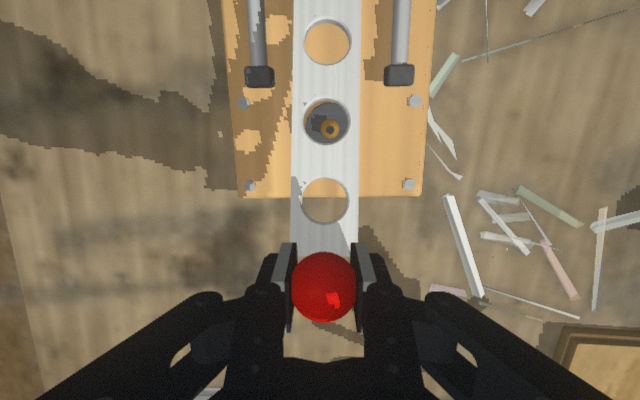

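```bash
python3 - <<'E'
from h import *
s=np.load('pics/wr5.npz')
print('peg',w(s,330,129,.0425))
# arm top surface plane heights from depth around holes
for p in [(300,121),(352,121),(326,85),(326,160)]: print(p,w(s,*p).round(4))
for z in (.062,.065): print(z,w(s,326.5,121.5,z), w(s,326.5,42,z-.011))
b=bot.sense();print(b['tool_pos'])
E
```

```text
peg [ 0.56935065 -0.03947048  0.0425    ]
(300, 121) [ 0.5534 -0.0346  0.0656]
(352, 121) [ 0.5794 -0.0326  0.0659]
(326, 85) [ 0.5651 -0.0164  0.0595]
(326, 160) [ 0.5678 -0.0521  0.0724]
0.062 [ 0.56671083 -0.03408206  0.062     ] [0.56375083 0.00460824 0.051     ]
0.065 [ 0.56666392 -0.0338741   0.065     ] [0.56375496 0.00417336 0.054     ]
[ 0.57173575 -0.09587389  0.08343566]
```

```bash
python3 -m crank '[[0,-5,1.2,12,0,0,0],[0,-10,1.2,25,0,0,0],[0,-14,1.2,37,0,0,0],[0,-17,1.2,47,0,0,0],[0,-17,1.2,52,0,0,0]]'
python3 - <<'E'
from h import *
plan([.574,-.1133,.030],4.6)
s=shot('wrist','wr6');print(red(s))
for p in [(300,121),(352,121),(326,75),(326,160)]: print(p,w(s,*p).round(4))
E
```

```text
t: 9.25
tool_pos: [0.5737, -0.1122, 0.0301]
tcp_rot: [[-0.078, 0.997, -0.001], [0.997, 0.078, 0.0], [0.0, -0.001, -1.0]]
contact_force: [0.0, -1.5, 2.8]
width: 0.0254
t 9.25 tcp [ 0.5737 -0.1122  0.0301] F [ 0.  -1.5  2.8] w 0.0254
shift [-1.1  0.2  0.1] turn [-0.001 -0.    -0.003]
[([291, 254, 65, 71, 3747], [322.9, 288.7])]
(300, 121) [ 0.5568 -0.0486  0.0345]
(352, 121) [ 0.5792 -0.0467  0.0361]
(326, 75) [ 0.5666 -0.0286  0.0291]
(326, 160) [ 0.5699 -0.0688  0.0129]
```

View pics/wr6.png

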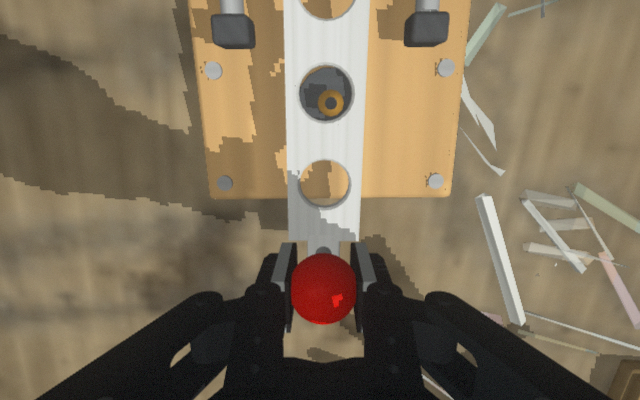

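```bash
python3 -m crank '[[1,0,0,0,0,0,0],[1,0,0,0,0,0,0],[1,0,0,0,0,0,0],[1,0,0,0,0,0,0],[1,0,0,0,0,0,0]]'
python3 -m crank '[[1,0,0,-10,0,0,0],[1,0,0,-35,0,0,0],[1,0,0,-70,0,0,0],[1,0,0,-105,0,0,0],[1,0,0,-130,0,0,0]]'
python3 - <<'E'
from h import *
s=shot('wrist','wr7')
for st,c in red(s): print(c,w(s,*c,z=.066))
E
```

```text
t: 9.93
tool_pos: [0.5741, -0.112, 0.031]
tcp_rot: [[-0.078, 0.997, 0.0], [0.997, 0.078, 0.0], [0.0, 0.0, -1.0]]
contact_force: [-0.3, -0.2, 0.6]
width: 0.0852
t: 10.55
tool_pos: [0.5746, -0.1123, 0.1637]
tcp_rot: [[-0.078, 0.997, 0.002], [0.997, 0.078, -0.001], [-0.001, 0.002, -1.0]]
contact_force: [0.2, -0.4, 0.9]
width: 0.0855
[322.0, 194.3] [ 0.57188099 -0.11113582  0.066     ]
```

View pics/wr7.png

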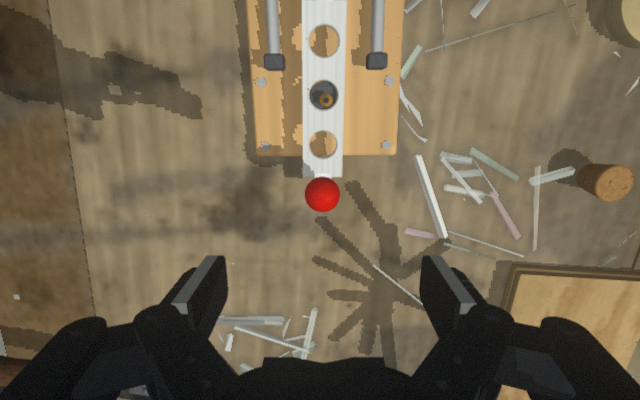

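```bash
python3 - <<'E'
from h import *
s=np.load('pics/wr7.npz')
for p in [(308,20),(308,60),(308,95),(338,95),(308,140),(338,140),(315,168),(332,168)]: print(p,w(s,*p).round(4))
print('peg',w(s,326,99,.0425),'hole',w(s,323.5,95,.036))
ticket.finish_job()
E
```

```text
(308, 20) [0.5514 0.0167 0.0371]
(308, 60) [ 0.5531 -0.0111  0.0352]
(308, 95) [ 0.5548 -0.0374  0.0362]
(338, 95) [ 0.579  -0.0355  0.0353]
(308, 140) [ 0.5571 -0.0736  0.0343]
(338, 140) [ 0.5823 -0.0715  0.0355]
(315, 168) [ 0.5647 -0.0969  0.0359]
(332, 168) [ 0.5793 -0.0958  0.0356]
peg [ 0.56949322 -0.03929298  0.0425    ] hole [ 0.56729855 -0.03639807  0.036     ]
the job is handed in; nothing more can be done
```

The stay arm now lies flat with the brass peg through its middle hole, and the jaw is at the middle width. I lifted the arm by the red ball, swung it over the peg, pulled the jaw along about 40 mm and lowered it. I then let go, withdrew upward and handed the job in at about 10.6 s of robot time.

**Last checks:**
- With the gripper open and clear, the arm's top surface measured 34–37 mm above the bench along its length, so it is level.
- The peg stands inside the middle hole, about 3–4 mm from its centre and clear of the edge.
- The reported tool forces were small (under 5 N at every reading I took).

**What failed or disagreed:**
- **First grasp missed:** the fingers shut on top of the ball. The pictures showed the real fingertips about 33 mm further back than the stated tool length (`bot.nose_length` = 17 mm). I corrected the height for this and the second grasp held.
- **Grip width:** the gripper read 25 mm on the 28 mm ball, but the hold did not slip.
- **Peg position:** it differed by about 2 mm between views, which is within the camera calibration.

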